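# Clamp the nozzle and raise it into the side scope with the cam lever

### The job

On the side-view inspection stand, first screw the holder's black cap fully home (clockwise) so that the nozzle is clamped. Then swing the cam lever up until the stage stands at its highest lift, and finish while still holding the lever there, since it springs back when let go. Do not knock over or shift the loose things around the stand.

Things in the scene. Friction and masses are not known exactly. Their poses are not given: they have to be found in the camera images.
- stand: fixed cream inspection stand: base plate 270 x 150 x 12 mm, lift housing (90 x 84 mm, top 78 mm above the table) and on a post a side-looking scope tube (42 mm dia, axis 166 mm high) at x = +90 to +200 mm, |y| up to 41 mm. Origin on the table surface under the holder's axis; x points from holder to scope, z up. The cam shaft runs along y at x = 0, z = 70 mm.
- lift_stage (a joint): rise in m of the aluminium stage (90 x 106 x 10 mm plate, its top 98 mm above the table when down), which carries the specimen holder and cap: 0 down, 0.014 at the highest lift. The eccentric on the cam lever drives it: rise is about 14 mm x sin(lever angle), so past the highest point it sinks again.
- screw_cap (a joint): turn in rad of the captive black knurled screw cap on the holder: 0 is fully home against its stop, positive is unscrewed (anticlockwise from above). It starts 1.0 to 2.0 open, turns with about 0.1 N m, stays where left and never comes off; it rises 1.9 mm per rad of unscrewing. When home, the white line on its top points to -x of the stand, in line with a black line on the stage.
- cap_top (a point): centre of the cap's top face, 144 mm above the table with cap home and stage down. The cap is a plain upright cylinder 44 mm dia reaching 24 mm below this point; its underside is 22 mm above the stage plate when home; nothing else within 80 mm of its axis at that height. A brass nozzle 12 mm dia stands 14 mm out of its middle when home. z up; turns with the cap.
- cam_lever (a joint): angle in rad of the spring-returned cam lever: 0 is rest, lying level towards -x of the stand (the robot's side); it grows as the handle swings up and over towards +x; 1.57, lever upright, is the highest lift; stop at 2.6. A spring pulls it back to 0 when let go (4 to 5 N at the handle at the highest lift).
- lever_handle (a point): middle of the free length of the black round handle bar, 16 mm dia, parallel to y of the stand; free for 30 mm to -y and 38 mm to +y of this point, where the flat steel lever arm begins. 100 mm from the shaft axis; at rest at (-100, -110, 70) mm in the stand's frame, with only the table beneath. The bar turns with the lever, so a pinch across it must let it roll.
- sensor_plug: green round sensor plug, 38 mm dia, 43 mm tall, on the table beside the stand; origin at centre of its underside
- spare_jar: loose amber jar, 42 mm dia, 52 mm tall, with a black lid, on the table; not part of the job; origin at centre of its underside
- brass_ring: brass ring, 40 mm outer dia, 14 mm tall, on the table; origin at centre of its underside
- driver: screwdriver with red handle, 150 mm long, lying on the table; origin under its middle
- dish: shallow white dish, 90 mm dia, 16 mm tall; origin at centre of its underside
- loupe: black eye loupe, 38 mm dia, 40 mm tall; origin at centre of its underside
- gauge_block: small steel block 35 x 22 x 12 mm; origin at centre of its underside

How it is judged (in metres and radians):
On the way, in this order (a step that is already met when the one before it is completed fails the run):
1. cap screwed fully home while the stage is still down (value of joint screw_cap below 0.12 rad and value of joint cam_lever below 0.25 rad), for 0.2 s.
2. stage at its highest lift with the robot holding the lever (value of joint cam_lever between 1.4 and 1.74 rad and value of joint lift_stage above 0.0132 m and contact force between any of the fingers, the arm and cam_lever above 1.5 N), for 0.3 s.
At the end, for the whole second after the job is handed in: The cap is within 0.12 rad of its stop, the lever stands between 1.40 and 1.74 rad (highest lift 1.57) with the stage raised more than 13.2 mm, still (under 0.1 rad/s), and the robot is bearing on the lever with more than 1.5 N (all of step 2 and value of joint screw_cap below 0.12 rad and velocity of joint cam_lever between -0.1 and 0.1 rad/s); the arm keeps its last pose, push and grip.
It fails at once if a loose thing around the stand is shifted more than 30 mm (distance of any of sensor_plug, spare_jar, brass_ring, driver, dish, loupe, gauge_block from where it was at the start of the episode above 0.03 m).
It fails at once if the sensor plug, spare jar or loupe is knocked over (angle between any of sensor_plug, spare_jar, loupe's own z axis and vertical above 0.8 rad).
It also fails if it takes over 61 s, if anything falls off the work surface, if the arm or the gripper's body presses on something with over 40 N, if the wrist force passes 120 N, or if a joint passes its speed limit or range.

### The arm

A 6-joint arm with a two-finger parallel gripper is mounted at the origin on the work surface. World frame = base frame: x ahead of the robot, y to its left, z up, the work surface at z = 0. Lengths are in mm, angles in degrees, forces in N, time in s.
With the tool pointing down it reaches from about 250 to 775 mm from the base axis. Payload 8.9 kg.
Tool frame: the origin (TCP) lies at the very end of the fingers, on their centre line; the grasp point (between the pads) lies 19 mm behind it (bot.grip_depth is the distance from the TCP to the grasp point, in mm); z points along the fingers, x is the direction in which the jaws open and shut, and the axes are right-handed (so a half turn about z gives the same grasp; the last joint's range is limited). The gripper opens to 85 mm and grips with 20 to 120 N. Pads are 22 mm wide; open, the fingers measure 114 mm over their backs; the gripper's body (76 mm by 85 mm) begins 54 mm behind the grasp point. The pads swing forward as they close: fully open they stand 13 mm farther back than shut.
Start: joints at [60.373, 16.656, -8.789, 64.555, 0, 82.019], TCP at [193.654, 487.977, 231.305] pointing down, gripper open.
Joint ranges: [-144.48, 144.48], [-52.06, 99.96], [-74.48, 78.29], [-112.23, 115.85], [-86.99, 84.42], [-180, 180]. Speed limits (degrees/s): [127.2, 127.2, 159.86, 180, 180, 180].

### API

Orientations are given as a 3x3 rotation matrix whose columns are the frame's x, y, z axes.
In Python, from workcell import bot, camera, calibration, order, models gives the robot as it stands. The module is installed in compiled form; this text tells all that it offers.
- The arm moves only by the shell command python3 -m crank 'ROWS'. ROWS is JSON, a list of rows, each an object with "slide": the shift along the world's x, y, z in cm, a list of three; "rotation": the turn, a rotation vector about the world's x, y, z in units of 8 degrees (1.0 is 8 degrees), a list of three; "gripper": the finger opening in cm, from 0 to 8.54. A call has 1 to 8 rows; each row is the pose to reach, as a shift and turn from the pose measured when the call began; what a row does not reach only later rows make up. A row lasts 1/8 s, in which the tool goes at most 62.5 mm and 10.7 degrees, less where a joint would pass 70% of its speed; a pose out of reach is approached as far as the arm can. A call with a gripper value outside its range is refused whole. The fingers move at their own pace and stop on an object; the grip force is fixed at half the most. Time passes only in rows, so rows that repeat a pose let the fingers close. It gives the time, the measured TCP pose, the force and the opening at its end, in the units of the state.
- bot.sense(): the state, without advancing time (a new reading comes with each control period).
- camera(name): name is "scene" or "top" or "wrist"; returns (picture, depth): 420x560x3 uint8, red, green, blue; 420x560 float32, mm along the optical axis (not along the pixel's ray), 0 where there is no reading.
- calibration(name): a dict with "vertical_fov" (degrees; the focal length in pixels is half the picture's height over the tangent of half this angle, whatever the lens; pixels are square), "cx", "cy" (the principal point, pixels), "pose" (4x4, takes a point from camera to world coordinates). Camera axes: x right, y up, looking along -z (the intrinsics and any distortion apply to the point x, -y, -z); pixel columns grow to the right and rows downward; lengths in mm; the calibration is good to about 2 mm. A picture is of the moment at which its call begins: read the wrist's pose just before it. calibration takes no time and is no camera call; for the wrist camera it gives the pose at the moment of the call.
- order.job_done(): hands the job in, once; it reports no verdict.
Trained networks look in the newest picture that a camera, given by its name, has taken for a name from the list of things; names that differ only in an ending like _2 or _b are one class to them, and where a whole thing is asked for, a point or a joint stands for the part that bears it (a point fixed in the world has none). Each returns a list of dicts, best first, with "score" (0 to 1); they miss things now and then, are a little off and sometimes report something else, mostly with a low value. They report only what shows in the picture. A call takes as long as a camera call.
- models.masks_of(query, camera): "mask" (420x560 bool, what is visible of it) and "at" ([column, row] in pixels, amid what is visible of it).
The state is a dict: "time_s": time; "joints": joint angles; "dq": joint speeds; "joint_torque": joint torques, N m; "ee_pos": TCP position; "orientation": TCP orientation; "ft_force": force on the tool from outside, world axes, zero at the start; "moment": the same for the moment, N m; "grip_width": finger opening in mm.
Only numpy, scipy, OpenCV 4.12 (cv2) and the standard library are available. Lean on these libraries where they do the work, as an engineer would, in place of code of your own. Each camera call takes 0.05 s, during which the arm holds its last target.

## Working session

There is one attempt and no reset: what is moved stays moved. The work goes in short steps, Python scripts to look and compute and a shell command to move; the robot and the scene stay as the last step left them, time stands still between calls to the robot, and variables do not carry over. Pictures are saved under pics/ and viewed, and the job is handed in when it is done.

```bash
mkdir -p pics; ls
python3 - <<'E'
from workcell import bot,camera,calibration
import cv2,numpy as np
s=bot.sense();print(s['time_s'],s['ee_pos'],s['grip_width'],np.round(s['orientation'],3).tolist())
for n in ['scene','top']:
    p,d=camera(n);cv2.imwrite(f'pics/{n}0.png',p[:,:,::-1]);np.save(f'pics/{n}0d.npy',d)
    c=calibration(n);print({k:(np.round(v,3).tolist()) for k,v in c.items() if not isinstance(v,str)})
E
```

```text
pics
0.0 [193.4414128  487.58792654 230.73719149] 85.51347618650315 [[0.369, 0.929, -0.001], [0.929, -0.369, -0.001], [-0.001, -0.0, -1.0]]
{'vertical_fov': 50.943, 'cx': 283.175, 'cy': 202.185, 'pose': [[-0.418, -0.524, 0.742, 1268.1], [0.908, -0.219, 0.357, 409.88], [-0.024, 0.823, 0.567, 598.327], [0.0, 0.0, 0.0, 1.0]]}
{'vertical_fov': 52.452, 'cx': 280.524, 'cy': 208.827, 'pose': [[0.003, 0.977, -0.212, 475.56], [-1.0, 0.003, 0.003, 93.992], [0.004, 0.212, 0.977, 860.229], [0.0, 0.0, 0.0, 1.0]]}
```

View pics/scene0.png

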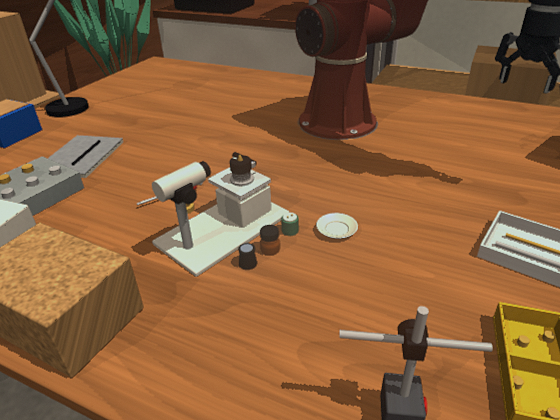

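View pics/top0.png

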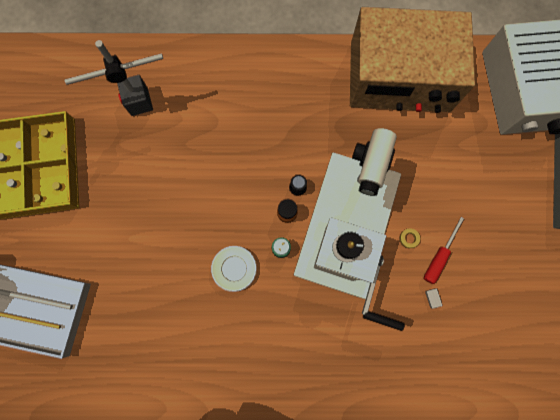

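```bash
cat > h.py <<'E'
import numpy as np,cv2
from workcell import bot,camera,calibration,models
def pts(n,d,c,uv):
    f=210/np.tan(np.radians(c['vertical_fov']/2)); uv=np.atleast_2d(uv).astype(float)
    K=np.array([[f,0,c['cx']],[0,f,c['cy']],[0,0,1]])
    D=np.array(c.get('distortion',np.zeros(5)),float)
    q=cv2.undistortPoints(uv.reshape(-1,1,2),K,D).reshape(-1,2)
    z=d[np.round(uv[:,1]).astype(int),np.round(uv[:,0]).astype(int)]
    P=np.c_[q[:,0]*z,-q[:,1]*z,-z,np.ones(len(z))]
    return (P@np.array(c['pose']).T)[:,:3]
E
python3 - <<'E'
from h import *
for n in ['scene','top']:
    c=calibration(n);print({k:v for k,v in c.items() if k!='pose'})
n='top'
p,d=camera(n);c=calibration(n)
cv2.imwrite('pics/topzoom.png',cv2.resize(p[110:340,220:480],None,fx=3,fy=2.6,interpolation=cv2.INTER_CUBIC)[:,:,::-1])
for q in ['cam_lever','screw_cap','lift_stage','stand','sensor_plug','spare_jar','loupe','dish','driver','brass_ring','gauge_block']:
    r=models.masks_of(q,n)
    for e in r[:2]:
        m=e['mask'];vu=np.argwhere(m)
        P=pts(n,d,c,vu[:,::-1]);print(q,round(e['score'],2),np.round(e['at']),m.sum(),np.median(P,0).round(),P[:,2].max().round(),P.min(0).round(),P.max(0).round())
    if r: np.save('pics/m_'+q+'.npy',r[0]['mask'])
E
```

```text
{'vertical_fov': 50.94312454768867, 'cx': 283.17471578987363, 'cy': 202.1848329340659}
{'vertical_fov': 52.45213424289199, 'cx': 280.52444927344726, 'cy': 208.8271297154136}
cam_lever 0.63 [376. 317.] 581 [450. -80.  77.] 860.0 [ 428. -130.   -1.] [557.  94. 860.]
cam_lever 0.54 [229. 268.] 1556 [540. 185.  11.] 860.0 [476.  94.  -1.] [583. 226. 860.]
screw_cap 0.9 [350. 244.] 588 [569. -25. 147.] 860.0 [476. -57.  96.] [600.  94. 860.]
screw_cap 0.57 [354. 226.] 11548 [628. -47.  16.] 860.0 [ 423. -155.   -2.] [839.  94. 860.]
lift_stage 0.88 [349. 249.] 2987 [564. -29.  99.] 860.0 [ 476. -112.    1.] [641.  94. 860.]
stand 0.55 [354. 225.] 11769 [627. -47.  16.] 860.0 [ 422. -160.   -4.] [839.  94. 860.]
sensor_plug 0.64 [281. 246.] 336 [578.  90.  38.] 860.0 [476.  72.  -2.] [606. 108. 860.]
spare_jar 0.59 [283. 210.] 356 [648.  79.  52.] 860.0 [476.  58.  14.] [668.  96. 860.]
loupe 0.82 [301. 183.] 296 [703.  57.  40.] 860.0 [476.  39.   1.] [723.  94. 860.]
loupe 0.43 [285. 211.] 385 [648.  79.  52.] 860.0 [476.  58.  -0.] [681.  99. 860.]
dish 0.64 [232. 267.] 1544 [540. 185.  11.] 860.0 [476.  94.  -0.] [581. 231. 860.]
driver 0.58 [439. 262.] 635 [ 552. -219.   23.] 860.0 [ 476. -281.   -4.] [641.  94. 860.]
brass_ring 0.83 [401. 238.] 257 [ 600. -167.   14.] 860.0 [ 476. -187.   -1.] [621.  94. 860.]
gauge_block 0.66 [435. 294.] 213 [ 483. -206.   12.] 860.0 [ 465. -220.    2.] [502.  94. 860.]
gauge_block 0.46 [282. 248.] 360 [578.  90.  38.] 860.0 [476.  72.  -2.] [606. 109. 860.]
```

View pics/topzoom.png

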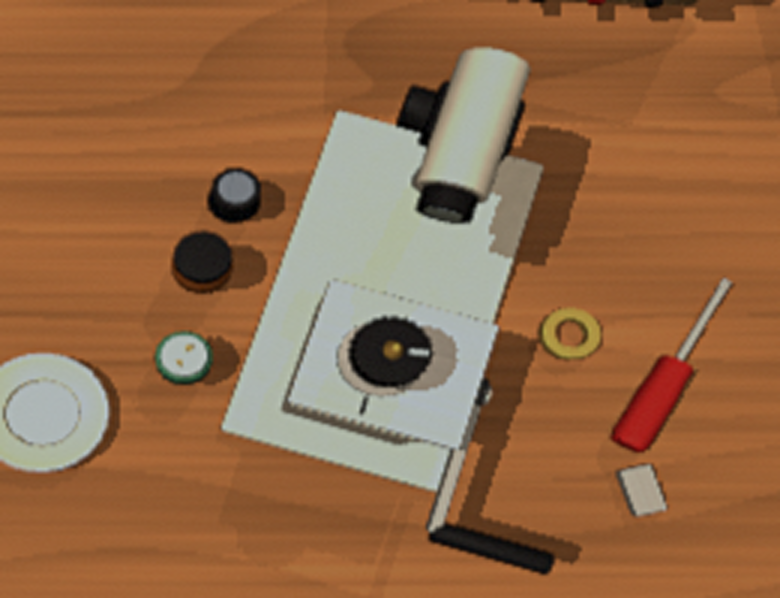

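Run:
```python
from h import *
n='top'
p,d=camera(n);c=calibration(n)
vv,uu=np.mgrid[110:345,220:440];uv=np.c_[uu.ravel(),vv.ravel()]
P=pts(n,d,c,uv);ok=d[uv[:,1],uv[:,0]]>0
def sel(lo,hi,box):
    k=ok&(P[:,2]>lo)&(P[:,2]<hi)&(P[:,0]>box[0])&(P[:,0]<box[1])&(P[:,1]>box[2])&(P[:,1]<box[3]);return k
k=sel(92,104,(480,650,-120,60))
print('plate',k.sum(),np.median(P[k,2]),cv2.minAreaRect(P[k,:2].astype(np.float32)))
k=sel(8,16,(400,900,-200,100)); print('base',k.sum(),np.median(P[k,2]))
k=sel(138,156,(520,620,-90,30))
print('cap',k.sum(),np.percentile(P[k,2],[5,25,50,75,95]),cv2.minEnclosingCircle(P[k,:2].astype(np.float32)),P[k].mean(0))
col=p[uv[:,1],uv[:,0]].astype(int)
w=k&(col.min(1)>110); b=k&(col[:,0]>120)&(col[:,2]<90)
print('white',P[w].round().tolist(),'brass',P[b].round().tolist())
hm=sel(55,95,(400,520,-170,-30))
H=P[hm]; 
hb=hm&(col.max(1)<60);H=P[hb];print('handle',hb.sum(),H.mean(0),H.min(0),H.max(0),cv2.minAreaRect(H[:,:2].astype(np.float32)),np.percentile(H[:,2],[10,50,90]))
```

```text
plate 2281 98.5070998109162 ((567.5187377929688, -34.62925720214844), (106.23374938964844, 90.32781982421875), 71.99087524414062)
base 6034 12.632074929521423
cap 553 [144.42998015 146.89951649 147.80296308 148.65963241 150.13451951] ((570.1299438476562, -25.81982421875), 22.945899963378906) [569.39727098 -25.04588012 147.65009574]
white [[593.0, -23.0, 143.0], [593.0, -28.0, 143.0], [591.0, -16.0, 144.0], [591.0, -18.0, 146.0], [590.0, -19.0, 147.0], [590.0, -31.0, 148.0], [588.0, -11.0, 143.0], [585.0, -41.0, 148.0], [570.0, -37.0, 148.0], [570.0, -38.0, 150.0], [570.0, -40.0, 149.0], [570.0, -42.0, 148.0], [568.0, -37.0, 150.0], [568.0, -38.0, 148.0], [568.0, -40.0, 148.0], [568.0, -42.0, 149.0], [568.0, -43.0, 149.0], [568.0, -45.0, 148.0], [567.0, -38.0, 148.0], [567.0, -40.0, 148.0], [567.0, -42.0, 146.0], [567.0, -44.0, 146.0], [567.0, -45.0, 148.0]] brass [[569.0, -22.0, 155.0], [569.0, -24.0, 156.0], [567.0, -22.0, 153.0], [568.0, -24.0, 153.0], [567.0, -26.0, 154.0], [567.0, -27.0, 155.0]]
handle 357 [442.92474325 -93.52491226  76.30000915] [ 425.94257952 -128.90327045   68.84843266] [458.86581924 -56.76245327  81.17956379] ((443.6376953125, -93.17701721191406), (73.43810272216797, 15.758523941040039), 72.01453399658203) [72.61307928 76.57154499 79.00175264]
```

```bash
python3 -m crank '[{"slide":[3.5,-4.8,0],"rotation":[0,0,0],"gripper":8.5},{"slide":[7,-9.6,0],"rotation":[0,0,0],"gripper":8.5},{"slide":[10.5,-14.4,0],"rotation":[0,0,0],"gripper":8.5},{"slide":[14,-19.2,0],"rotation":[0,0,0],"gripper":8.5},{"slide":[17.5,-24,0],"rotation":[0,0,0],"gripper":8.5},{"slide":[21,-28.8,0],"rotation":[0,0,0],"gripper":8.5},{"slide":[24.5,-33.6,0],"rotation":[0,0,0],"gripper":8.5},{"slide":[28,-38.4,0],"rotation":[0,0,0],"gripper":8.5}]'; python3 -c "
from h import *
s=bot.sense();print(s['ee_pos'],s['joints'],569.6-s['ee_pos'][0],-25.4-s['ee_pos'][1])"
```

```text
time_s: 1.75
ee_pos: [474.7, 102.2, 231.6]
orientation: [[0.369, 0.929, 0.001], [0.929, -0.369, 0.0], [0.0, 0.001, -1.0]]
ft_force: [0.4, 0.7, 0.5]
grip_width: 84.9
[474.69743887 102.17115618 231.55203678] [ 3.50586613e+00  1.23308193e+01 -1.45578933e+01  6.30702853e+01
  9.16937303e-03  2.51633709e+01] 94.90256113267509 -127.57115617654495
```

```bash
python3 -m crank '[{"slide":[3.2,-4.3,0],"rotation":[0,0,0],"gripper":8.5},{"slide":[6.4,-8.6,0],"rotation":[0,0,0],"gripper":8.5},{"slide":[9.49,-12.76,0],"rotation":[0,0,0],"gripper":8.5},{"slide":[9.49,-12.76,0],"rotation":[0,0,0],"gripper":8.5}]'
python3 - <<'E'
from h import *
s=bot.sense();print(s['ee_pos'])
n='wrist';c=calibration(n);p,d=camera(n)
cv2.imwrite('pics/w1.png',p[:,:,::-1])
vv,uu=np.mgrid[0:420,0:560];uv=np.c_[uu.ravel(),vv.ravel()]
P=pts(n,d,c,uv);ok=d.ravel()>0
r=np.hypot(P[:,0]-569.6,P[:,1]+25.4)
for lo,hi in [(102,112),(112,122),(122,135),(142,150),(152,170)]:
    k=ok&(P[:,2]>lo)&(P[:,2]<hi)&(r<50)
    if k.sum()>5: print(lo,k.sum(),np.percentile(r[k],[0,50,95,100]).round(1),cv2.minEnclosingCircle(P[k,:2].astype(np.float32)),P[k].mean(0).round(1))
k=ok&(P[:,2]>92)&(P[:,2]<101)&(r<90);print(cv2.minAreaRect(P[k,:2].astype(np.float32)))
E
```

```text
time_s: 2.25
ee_pos: [571.2, -28.3, 230.9]
orientation: [[0.372, 0.928, 0.001], [0.928, -0.372, -0.0], [0.0, 0.001, -1.0]]
ft_force: [-0.1, 0.8, 0.1]
grip_width: 85.1
[571.17266345 -28.34876435 230.89017686]
102 611 [17.9 22.2 25.1 26.5] ((570.0425415039062, -24.746639251708984), 25.750009536743164) [555.6 -19.5 103.5]
112 19 [18.6 19.1 19.7 19.8] ((554.8436279296875, -18.625211715698242), 10.587608337402344) [552.9 -18.6 114.6]
122 175 [20.2 21.2 22.6 23.3] ((567.5542602539062, -23.660287857055664), 22.630708694458008) [553.9 -18.6 129.8]
142 2805 [ 3.  16.1 21.8 24.3] ((570.7861328125, -25.196670532226562), 23.218364715576172) [569.4 -24.7 146.3]
152 91 [0.2 2.4 4.  5. ] ((570.263916015625, -25.2805233001709), 4.345893859863281) [569.8 -24.9 155.1]
((567.9192504882812, -33.95555114746094), (106.26563262939453, 90.4548110961914), 71.89537811279297)
```

View pics/w1.png

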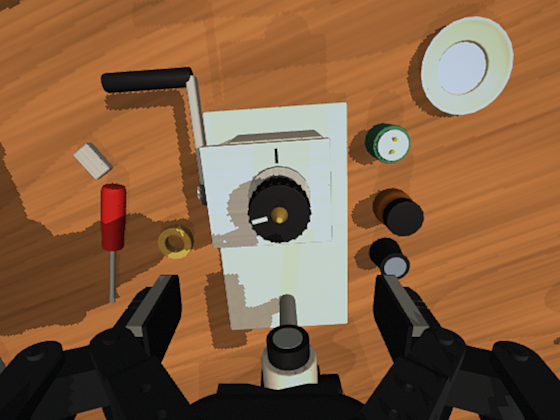

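```bash
python3 -m crank '[{"slide":[-0.13,0.33,-3],"rotation":[0,0,0],"gripper":8.5},{"slide":[-0.13,0.33,-6],"rotation":[0,0,0],"gripper":8.5},{"slide":[-0.13,0.33,-9],"rotation":[0,0,0],"gripper":8.5},{"slide":[-0.13,0.33,-11.6],"rotation":[0,0,0],"gripper":8.5},{"slide":[-0.13,0.33,-11.6],"rotation":[0,0,0],"gripper":8.5}]'
```

```text
time_s: 2.92
ee_pos: [566.6, -22.0, 113.7]
orientation: [[0.37, 0.929, -0.004], [0.929, -0.37, 0.001], [-0.0, -0.004, -1.0]]
ft_force: [0.2, 1.0, 0.1]
grip_width: 84.8
```

```bash
python3 -m crank '[{"slide":[0.33,-0.3,0],"rotation":[0,0,0],"gripper":8.5},{"slide":[0.33,-0.3,0],"rotation":[0,0,0],"gripper":8.5},{"slide":[0.33,-0.3,0],"rotation":[0,0,0],"gripper":8.5}]'
```

```text
time_s: 3.3
ee_pos: [570.4, -25.1, 114.5]
orientation: [[0.37, 0.929, -0.002], [0.929, -0.37, 0.001], [0.0, -0.003, -1.0]]
ft_force: [0.3, -0.0, -0.9]
grip_width: 84.7
```

```bash
python3 -m crank '[{"slide":[0,0,0],"rotation":[0,0,0],"gripper":3.8},{"slide":[0,0,0],"rotation":[0,0,0],"gripper":3.8},{"slide":[0,0,0],"rotation":[0,0,0],"gripper":3.8},{"slide":[0,0,0],"rotation":[0,0,0],"gripper":3.8},{"slide":[0,0,0],"rotation":[0,0,0],"gripper":3.8},{"slide":[0,0,0],"rotation":[0,0,0],"gripper":3.8},{"slide":[0,0,0],"rotation":[0,0,0],"gripper":3.8}]'
```

```text
time_s: 4.18
ee_pos: [570.2, -26.1, 115.1]
orientation: [[0.371, 0.929, -0.003], [0.929, -0.371, -0.001], [-0.002, -0.002, -1.0]]
ft_force: [-4.0, -4.4, 7.9]
grip_width: 42.5
```

```bash
python3 -m crank '[{"slide":[0,0,-0.03],"rotation":[0,0,-1.2],"gripper":3.8},{"slide":[0,0,-0.06],"rotation":[0,0,-2.4],"gripper":3.8},{"slide":[0,0,-0.1],"rotation":[0,0,-3.6],"gripper":3.8},{"slide":[0,0,-0.13],"rotation":[0,0,-4.8],"gripper":3.8},{"slide":[0,0,-0.16],"rotation":[0,0,-6],"gripper":3.8},{"slide":[0,0,-0.19],"rotation":[0,0,-7.2],"gripper":3.8},{"slide":[0,0,-0.22],"rotation":[0,0,-8.4],"gripper":3.8},{"slide":[0,0,-0.25],"rotation":[0,0,-9.6],"gripper":3.8}]'; python3 -c "
from h import *
s=bot.sense();print(s['moment'],s['joints']);p,d=camera('top');cv2.imwrite('pics/t2.png',cv2.resize(p[190:300,280:420],None,fx=5,fy=5)[:,:,::-1])"
```

```text
time_s: 5.18
ee_pos: [569.7, -26.5, 112.8]
orientation: [[0.988, -0.155, -0.002], [-0.155, -0.988, 0.001], [-0.002, -0.001, -1.0]]
ft_force: [-3.3, -2.4, 3.2]
grip_width: 42.8
[-0.44583758  0.49550898  0.0946009 ] [-1.00415702e+01  2.67878803e+01 -1.23257181e+01  5.10168205e+01
  5.68719425e-02  8.88497868e+01]
```

View pics/t2.png

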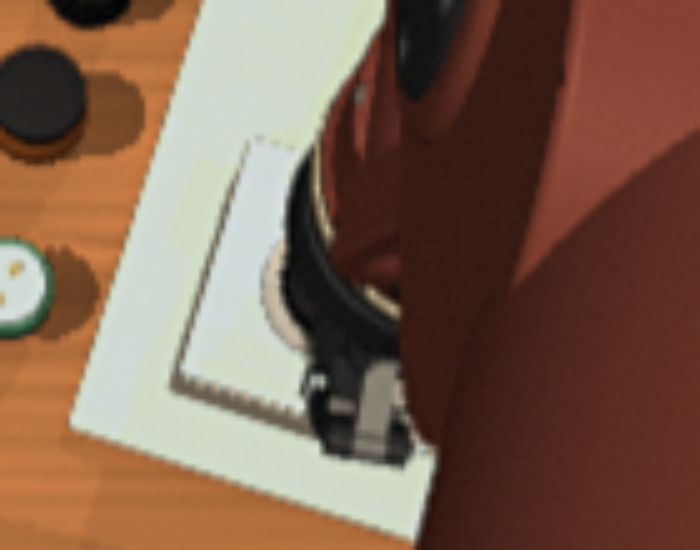

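```bash
python3 -m crank '[{"slide":[0,0,-0.03],"rotation":[0,0,-0.8],"gripper":3.8},{"slide":[0,0,-0.05],"rotation":[0,0,-1.6],"gripper":3.8},{"slide":[0,0,-0.08],"rotation":[0,0,-2.4],"gripper":3.8},{"slide":[0,0,-0.08],"rotation":[0,0,-2.4],"gripper":3.8}]'; python3 -c "
from h import *
s=bot.sense();print(s['moment'],s['joints'])"
```

```text
time_s: 5.72
ee_pos: [569.5, -26.6, 112.1]
orientation: [[0.88, -0.476, -0.002], [-0.476, -0.88, 0.002], [-0.002, -0.001, -1.0]]
ft_force: [-2.4, -0.9, 4.2]
grip_width: 42.8
[-0.22582846  0.43939964 -0.09839653] [-1.00709256e+01  2.67928064e+01 -1.24307621e+01  5.08921465e+01
  8.97688641e-02  1.08325610e+02]
```

```bash
python3 -m crank '[{"slide":[0,0,-0.01],"rotation":[0,0,-0.4],"gripper":3.8},{"slide":[0,0,-0.02],"rotation":[0,0,-0.8],"gripper":3.8},{"slide":[0,0,-0.02],"rotation":[0,0,-0.8],"gripper":3.8}]'; python3 -c "
from h import *
s=bot.sense();print(s['moment'],s['joints'])"; python3 -m crank '[{"slide":[0,0,-0.01],"rotation":[0,0,-0.4],"gripper":3.8},{"slide":[0,0,-0.01],"rotation":[0,0,-0.8],"gripper":3.8},{"slide":[0,0,-0.01],"rotation":[0,0,-0.8],"gripper":3.8}]'; python3 -c "
from h import *
s=bot.sense();print(s['moment'],s['joints'])"
```

```text
time_s: 6.1
ee_pos: [569.5, -26.6, 112.0]
orientation: [[0.824, -0.567, -0.002], [-0.567, -0.824, 0.002], [-0.002, -0.001, -1.0]]
ft_force: [-1.8, -0.5, 3.0]
grip_width: 42.4
[-0.18179353  0.31855705  0.39764309] [-1.00755585e+01  2.67880992e+01 -1.24592589e+01  5.08586244e+01
  9.40319277e-02  1.14482717e+02]
time_s: 6.48
ee_pos: [569.3, -26.5, 111.9]
orientation: [[0.758, -0.652, -0.002], [-0.652, -0.758, 0.002], [-0.003, -0.0, -1.0]]
ft_force: [-3.1, -0.5, 3.5]
grip_width: 42.3
[-0.13080108  0.49012037  1.10458588] [-1.00713710e+01  2.67831937e+01 -1.24866933e+01  5.08434608e+01
  9.80669718e-02  1.20636216e+02]
```

```bash
python3 -m crank '[{"slide":[0,0,0],"rotation":[0,0,0],"gripper":8.5},{"slide":[0,0,0],"rotation":[0,0,0],"gripper":8.5},{"slide":[0,0,0],"rotation":[0,0,0],"gripper":8.5},{"slide":[0,0,0],"rotation":[0,0,0],"gripper":8.5},{"slide":[0,0,3],"rotation":[0,0,0],"gripper":8.5},{"slide":[0,0,7],"rotation":[0,0,0],"gripper":8.5},{"slide":[0,0,12],"rotation":[0,0,0],"gripper":8.5},{"slide":[0,0,12],"rotation":[0,0,0],"gripper":8.5}]'
python3 - <<'E'
from h import *
s=bot.sense()
n='wrist';c=calibration(n);p,d=camera(n)
cv2.imwrite('pics/w2.png',p[:,:,::-1])
vv,uu=np.mgrid[0:420,0:560];uv=np.c_[uu.ravel(),vv.ravel()]
P=pts(n,d,c,uv);ok=d.ravel()>0
r=np.hypot(P[:,0]-569.9,P[:,1]+25.0);col=p.reshape(-1,3).astype(int)
k=ok&(P[:,2]>138)&(P[:,2]<152)&(r<24);ctr=cv2.minEnclosingCircle(P[k,:2].astype(np.float32));print(ctr,np.median(P[k,2]))
w=k&(col.min(1)>130)&(r<20)&(r>7);m=P[w].mean(0);print(w.sum(),m)
a=np.degrees(np.arctan2(m[1]+25.0,m[0]-569.9));print(a, 'home 162; open',(a-162)%360)
E
```

```text
time_s: 7.48
ee_pos: [571.6, -26.9, 235.8]
orientation: [[0.758, -0.652, 0.005], [-0.652, -0.758, 0.001], [0.003, -0.004, -1.0]]
ft_force: [-0.2, -0.3, -0.3]
grip_width: 84.9
((570.01611328125, -24.53976821899414), 23.307607650756836) 143.14015013596318
56 [556.66530868 -20.17618013 143.90094681]
159.9740621688201 home 162; open 357.97406216882007
```

View pics/w2.png

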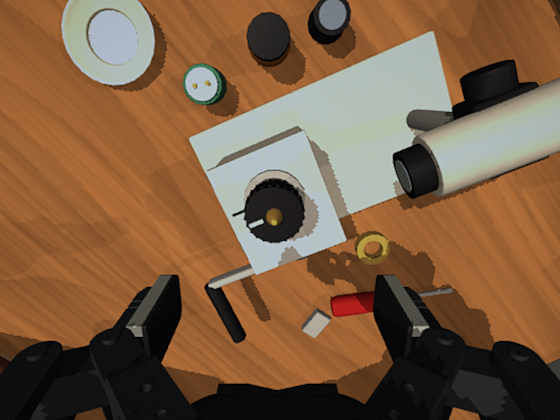

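```bash
cat > tgt.py <<'E'
import sys
from h import *
from scipy.spatial.transform import Rotation as R
O=np.array([569.9,-25.0,0]);yaw=-18
X=np.array([np.cos(np.radians(yaw)),np.sin(np.radians(yaw)),0]);Y=np.array([-X[1],X[0],0]);Z=np.array([0,0,1.])
def des(tilt):
    return R.from_rotvec(-np.radians(tilt)*Y)*R.from_matrix(np.c_[X,-Y,-Z])
def goal(theta,back,tilt=45,dy=-8,r=100):
    bar=O+(-r*np.cos(theta))*X+(-110+dy)*Y+(70+r*np.sin(theta))*Z
    Rd=des(tilt);return bar+(19-back)*Rd.as_matrix()[:,2],Rd
def rel(theta,back,tilt=45,**k):
    s=bot.sense();g,Rd=goal(theta,back,tilt,**k)
    rv=(Rd*R.from_matrix(s['orientation']).inv()).as_rotvec()
    print('goal',g.round(1),'slide cm',((g-s['ee_pos'])/10).round(2),'rot',(np.degrees(rv)/8).round(2))
E
python3 -c "
from tgt import *
rel(0,60);rel(0,100)"
```

```text
goal [410.8 -97.4  99. ] slide cm [-15.97  -7.07 -13.45] rot [-2.79 -4.92  2.68]
goal [383.9 -88.6 127.3] slide cm [-18.66  -6.19 -10.62] rot [-2.79 -4.92  2.68]
```

```bash
python3 -m crank '[{"slide":[-4,-1.4,0],"rotation":[-0.35,-0.62,0.34],"gripper":5.5},{"slide":[-8,-2.8,0],"rotation":[-0.8,-1.4,0.77],"gripper":5.5},{"slide":[-12,-4.2,0],"rotation":[-1.3,-2.29,1.25],"gripper":5.5},{"slide":[-15.5,-5.5,0],"rotation":[-1.8,-3.17,1.73],"gripper":5.5},{"slide":[-18,-6.5,-2],"rotation":[-2.3,-4.05,2.2],"gripper":5.5},{"slide":[-18,-6.5,-5],"rotation":[-2.79,-4.92,2.68],"gripper":5.5},{"slide":[-18,-6.5,-8],"rotation":[-2.79,-4.92,2.68],"gripper":5.5},{"slide":[-18,-6.5,-8],"rotation":[-2.79,-4.92,2.68],"gripper":5.5}]'
python3 - <<'E'
from tgt import *
print(bot.sense()['joints'].round(1) if hasattr(bot.sense()['joints'],'round') else bot.sense()['joints'])
n='wrist';c=calibration(n);p,d=camera(n)
cv2.imwrite('pics/w3.png',p[:,:,::-1])
vv,uu=np.mgrid[0:420,0:560];uv=np.c_[uu.ravel(),vv.ravel()]
P=pts(n,d,c,uv);ok=d.ravel()>0;col=p.reshape(-1,3).astype(int)
Q=(P-O);q=np.c_[Q@X,Q@Y,Q[:,2]]
k=ok&(col.max(1)<70)&(abs(q[:,0]+100)<20)&(q[:,1]<-60)&(q[:,1]>-160)&(q[:,2]>50)&(q[:,2]<90)
print(k.sum(),q[k].min(0),q[k].max(0),np.percentile(q[k],[5,50,95],axis=0).round(1))
rel(0,60);rel(0,0)
E
```

```text
time_s: 8.52
ee_pos: [400.3, -94.5, 175.1]
orientation: [[0.693, -0.31, 0.651], [-0.226, -0.951, -0.211], [0.685, -0.001, -0.729]]
ft_force: [0.3, 0.3, 0.1]
grip_width: 55.4
[-30.3 -20.7 -74.5  -6.3   8.4  81.1]
1949 [-108.56098983 -138.62131426   65.48898219] [-92.29433975 -65.65586084  77.62568634] [[-107.6 -133.9   68.8]
 [-103.8  -99.3   74.9]
 [ -95.8  -68.9   76.8]]
goal [410.8 -97.4  99. ] slide cm [ 1.09 -0.33 -7.59] rot [-0.08 -0.22  0.  ]
goal [ 451.1 -110.5   56.6] slide cm [  5.13  -1.64 -11.83] rot [-0.08 -0.22  0.  ]
```

View pics/w3.png

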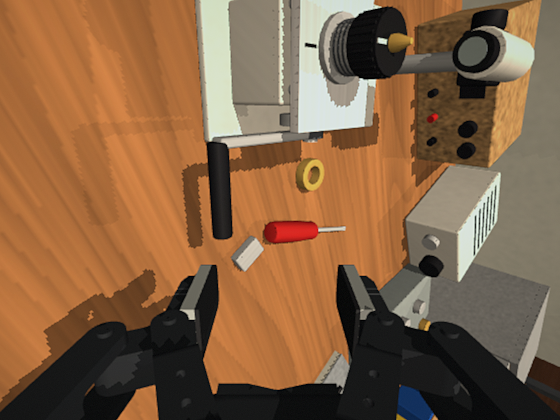

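```bash
python3 -m crank '[{"slide":[1.2,-0.4,-2],"rotation":[0,0,0],"gripper":5.5},{"slide":[1.8,-0.6,-4.5],"rotation":[0,0,0],"gripper":5.5},{"slide":[2.0,-0.6,-7],"rotation":[-0.08,-0.2,0],"gripper":5.5},{"slide":[2.0,-0.6,-8],"rotation":[-0.08,-0.2,0],"gripper":5.5},{"slide":[2.0,-0.6,-8],"rotation":[-0.08,-0.2,0],"gripper":5.5}]'
python3 - <<'E'
from tgt import *
print(np.round(bot.sense()['joints'],1))
rel(0,0)
E
```

```text
time_s: 9.2
ee_pos: [449.3, -105.2, 123.7]
orientation: [[0.711, -0.309, 0.631], [-0.23, -0.951, -0.206], [0.664, 0.001, -0.747]]
ft_force: [0.2, -0.1, 0.4]
grip_width: 54.8
[-26.   -1.2 -74.5 -24.7   5.3  84. ]
goal [ 451.1 -110.5   56.6] slide cm [ 0.18 -0.53 -6.72] rot [-0.12 -0.4   0.  ]
```

```bash
cat > fk.py <<'E'
import numpy as np
S=[((60.373,16.656,-8.789,64.555,0),(193.65,487.98,231.3),(0,0,-1)),
((3.506,12.331,-14.558,63.070,0),(474.70,102.17,231.55),(0,0,-1)),
((-10.04,26.788,-12.326,51.017,0),(569.7,-26.5,112.8),(0,0,-1)),
((-30.3,-20.7,-74.5,-6.3,8.4),(400.3,-94.5,175.1),(.651,-.211,-.729)),
((-26,-1.2,-74.5,-24.7,5.3),(449.3,-105.2,123.7),(.631,-.206,-.747))]
A=[];b=[]
for j,p,t in S:
    j=np.radians(j);f=j[1]-j[2];u=np.array([np.cos(j[0]),np.sin(j[0]),0])
    A.append([1,np.sin(j[1]),np.cos(f),np.sin(f),np.dot(t,u),0]);b.append(np.dot(p,u))
    A.append([0,np.cos(j[1]),-np.sin(f),np.cos(f),t[2],1]);b.append(p[2])
A=np.array(A);x,res,rk,sv=np.linalg.lstsq(A,b,rcond=None)
print('a,L1,L2,e,L3,h',x.round(1),rk,sv.round(2),(A@x-b).round(1))
E
python3 fk.py
```

```text
a,L1,L2,e,L3,h [  1.2 506.4 384.6  60.7 441.6 298.1] 6 [4.28 3.18 1.08 0.57 0.26 0.09] [-0.2 -0.1 -0.2 -0.2  0.5  0.2  0.3  0.3 -0.3 -0.1]
```

```bash
cat > reach.py <<'E'
from tgt import *
def j3(p,t):
    w=p-441.6*t; r=np.sqrt(max(w[0]**2+w[1]**2-73**2,0))-1.2;z=w[2]-298.1
    D2=r*r+z*z; v=(D2-256440-147917-3684)/1012.8
    A=np.hypot(384.6,60.7);q=v/A
    if abs(q)>1:return np.nan
    return np.degrees(np.arcsin(q)-np.arctan2(60.7,384.6))
for th in [0,.3,.6,.9,1.2,1.57]:
    print(th,[(ti,round(float(j3(goal(th,0,ti)[0],goal(th,0,ti)[1].as_matrix()[:,2])),1)) for ti in [0,10,15,20,25,30,35,40,45,60]])
print('back60',[(ti,round(float(j3(goal(0,60,ti)[0],goal(0,60,ti)[1].as_matrix()[:,2])),1)) for ti in [0,10,15,20,25,30,35,40,45]])
E
python3 reach.py
```

```text
0 [(0, -35.0), (10, -45.7), (15, -51.1), (20, -56.6), (25, -62.1), (30, -67.6), (35, -73.4), (40, -79.5), (45, -86.3), (60, nan)]
0.3 [(0, -32.4), (10, -43.0), (15, -48.3), (20, -53.7), (25, -59.1), (30, -64.7), (35, -70.3), (40, -76.2), (45, -82.6), (60, nan)]
0.6 [(0, -28.5), (10, -39.1), (15, -44.5), (20, -49.8), (25, -55.2), (30, -60.7), (35, -66.2), (40, -71.9), (45, -77.9), (60, nan)]
0.9 [(0, -23.8), (10, -34.6), (15, -40.0), (20, -45.4), (25, -50.8), (30, -56.3), (35, -61.8), (40, -67.3), (45, -73.1), (60, -96.1)]
1.2 [(0, -18.7), (10, -29.8), (15, -35.3), (20, -40.8), (25, -46.3), (30, -51.8), (35, -57.3), (40, -62.9), (45, -68.5), (60, -86.4)]
1.57 [(0, -12.6), (10, -24.2), (15, -29.9), (20, -35.6), (25, -41.2), (30, -46.8), (35, -52.4), (40, -57.9), (45, -63.4), (60, -79.6)]
back60 [(0, -30.7), (10, -42.5), (15, -48.5), (20, -54.4), (25, -60.5), (30, -66.6), (35, -73.1), (40, -80.0), (45, -88.5)]
```

```bash
python3 -c "
from tgt import *
rel(0,80,30);rel(0,0,30)"
```

```text
goal [409.3 -96.9 122.8] slide cm [-4.    0.83 -0.09] rot [0.46 1.38 0.  ]
goal [ 447.4 -109.3   53.5] slide cm [-0.2  -0.41 -7.02] rot [0.46 1.38 0.  ]
```

```bash
python3 -m crank '[{"slide":[-1.5,0.3,0.5],"rotation":[0.23,0.69,0],"gripper":5},{"slide":[-3,0.6,0.3],"rotation":[0.46,1.38,0],"gripper":5},{"slide":[-4,0.83,-0.1],"rotation":[0.46,1.38,0],"gripper":5},{"slide":[-4,0.83,-0.1],"rotation":[0.46,1.38,0],"gripper":5}]';python3 -c "
from tgt import *
print(np.round(bot.sense()['joints'],1))
rel(0,80,30);rel(0,0,30)"
```

```text
time_s: 9.7
ee_pos: [407.9, -96.2, 121.9]
orientation: [[0.823, -0.309, 0.476], [-0.268, -0.951, -0.154], [0.501, -0.0, -0.866]]
ft_force: [-0.4, -0.2, -0.6]
grip_width: 50.2
[-26.7  -7.3 -65.8   1.7   4.4  82.4]
goal [409.3 -96.9 122.8] slide cm [ 0.14 -0.07  0.09] rot [-0.    0.01  0.  ]
goal [ 447.4 -109.3   53.5] slide cm [ 3.94 -1.3  -6.84] rot [-0.    0.01  0.  ]
```

```bash
python3 -m crank '[{"slide":[0.99,-0.33,-1.7],"rotation":[0,0,0],"gripper":5},{"slide":[1.97,-0.65,-3.4],"rotation":[0,0,0],"gripper":5},{"slide":[2.95,-0.98,-5.1],"rotation":[0,0,0],"gripper":5},{"slide":[3.94,-1.3,-6.84],"rotation":[0,0,0],"gripper":5},{"slide":[3.94,-1.3,-6.84],"rotation":[0,0,0],"gripper":5},{"slide":[3.94,-1.3,-6.84],"rotation":[0,0,0],"gripper":5}]';python3 -c "
from tgt import *
print(np.round(bot.sense()['joints'],1))
rel(0,0,30)
p,d=camera('wrist');cv2.imwrite('pics/w4.png',p[:,:,::-1])"
```

```text
time_s: 10.45
ee_pos: [446.5, -108.8, 53.4]
orientation: [[0.823, -0.309, 0.476], [-0.268, -0.951, -0.154], [0.5, -0.001, -0.866]]
ft_force: [0.4, -0.7, -0.3]
grip_width: 50.1
[-25.5   9.7 -67.5 -17.    3.8  83.5]
goal [ 447.4 -109.3   53.5] slide cm [ 0.09 -0.05  0.01] rot [-0.  0.  0.]
```

View pics/w4.png

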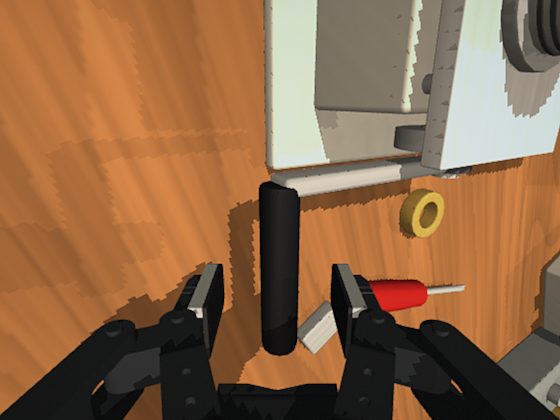

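```bash
python3 -m crank '[{"slide":[0.09,-0.05,0],"rotation":[0,0,0],"gripper":1.2},{"slide":[0.09,-0.05,0],"rotation":[0,0,0],"gripper":1.2},{"slide":[0.09,-0.05,0],"rotation":[0,0,0],"gripper":1.2},{"slide":[0.09,-0.05,0],"rotation":[0,0,0],"gripper":1.2},{"slide":[0.09,-0.05,0],"rotation":[0,0,0],"gripper":1.2},{"slide":[0.09,-0.05,0],"rotation":[0,0,0],"gripper":1.2}]';python3 -c "
from tgt import *
s=bot.sense()
print(s['grip_width'],s['ft_force'],s['moment'])
g0=goal(0,0,30)[0]
for th in [.2,.4,.6,.8,1.0,1.2,1.4,1.57]:
  print(th,((goal(th,0,30)[0]-g0)/10).round(2))"
```

```text
time_s: 11.25
ee_pos: [447.1, -109.3, 53.7]
orientation: [[0.823, -0.309, 0.476], [-0.268, -0.951, -0.155], [0.5, -0.0, -0.866]]
ft_force: [-5.8, 0.3, 5.0]
grip_width: 14.4
14.396452061945595 [-5.78834976  0.30713643  4.96931059] [ 0.14318524  1.0085379  -0.0622518 ]
0.2 [ 0.19 -0.06  1.99]
0.4 [ 0.75 -0.24  3.89]
0.6 [ 1.66 -0.54  5.65]
0.8 [ 2.88 -0.94  7.17]
1.0 [ 4.37 -1.42  8.41]
1.2 [ 6.06 -1.97  9.32]
1.4 [ 7.89 -2.56  9.85]
1.57 [ 9.5  -3.09 10.  ]
```

```bash
python3 -m crank '[{"slide":[0.05,-0.02,1.0],"rotation":[0,0,0],"gripper":1.2},{"slide":[0.19,-0.06,1.99],"rotation":[0,0,0],"gripper":1.2},{"slide":[0.42,-0.14,2.96],"rotation":[0,0,0],"gripper":1.2},{"slide":[0.75,-0.24,3.89],"rotation":[0,0,0],"gripper":1.2},{"slide":[0.75,-0.24,3.89],"rotation":[0,0,0],"gripper":1.2}]';python3 -c "
from tgt import *
s=bot.sense();print(s['moment'],np.round(s['joints'],1))
rel(.4,0,30)
p,d=camera('wrist');cv2.imwrite('pics/w5.png',p[:,:,::-1])
p,d=camera('top');cv2.imwrite('pics/t5.png',cv2.resize(p[110:340,260:480],None,fx=3,fy=2.6)[:,:,::-1])"
```

```text
time_s: 11.88
ee_pos: [451.5, -110.7, 91.0]
orientation: [[0.826, -0.31, 0.471], [-0.269, -0.951, -0.154], [0.495, 0.0, -0.869]]
ft_force: [-7.6, -0.5, -4.3]
grip_width: 14.0
[ 0.34756167  2.46453278 -0.14466126] [-25.3   3.4 -63.3  -6.2   3.6  83.7]
goal [ 454.9 -111.7   92.5] slide cm [ 0.33 -0.1   0.15] rot [-0.01 -0.04  0.01]
```

View pics/w5.png

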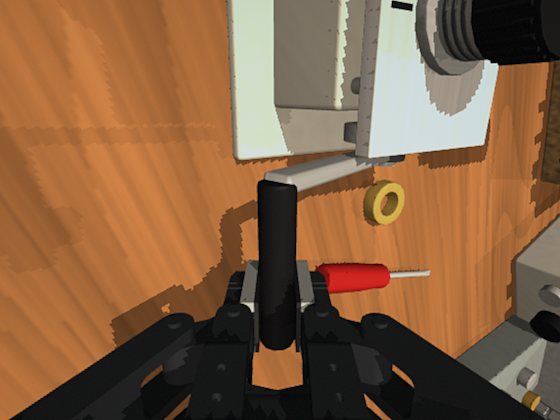

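```bash
python3 -m crank '[{"slide":[0.75,-0.24,1.05],"rotation":[0,0,0],"gripper":1.2},{"slide":[1.25,-0.4,1.9],"rotation":[0,0,0],"gripper":1.2},{"slide":[1.83,-0.59,2.7],"rotation":[0,0,0],"gripper":1.2},{"slide":[2.47,-0.8,3.42],"rotation":[0,0,0],"gripper":1.2},{"slide":[3.19,-1.03,4.08],"rotation":[0,0,0],"gripper":1.2},{"slide":[3.96,-1.28,4.66],"rotation":[0,0,0],"gripper":1.2},{"slide":[4.79,-1.55,5.16],"rotation":[0,0,0],"gripper":1.2},{"slide":[5.65,-1.83,5.57],"rotation":[0,0,0],"gripper":1.2}]';python3 -c "
from tgt import *
s=bot.sense();print(s['moment'],np.round(s['joints'],1))
for t in [1.2,1.3,1.4,1.5,1.57,1.6]: rel(t,0,30)
p,d=camera('wrist');cv2.imwrite('pics/w6.png',p[:,:,::-1])"
```

```text
time_s: 12.98
ee_pos: [505.6, -128.2, 145.0]
orientation: [[0.828, -0.31, 0.467], [-0.27, -0.951, -0.153], [0.491, 0.0, -0.871]]
ft_force: [-14.1, 2.8, 5.5]
grip_width: 14.3
[ 0.68403204  3.10560887 -0.01767155] [-24.1   2.4 -51.4   6.9   2.9  84.7]
goal [ 508.  -129.   146.7] slide cm [ 0.25 -0.08  0.18] rot [-0.02 -0.07  0.01]
goal [ 517.  -131.9  149.9] slide cm [ 1.15 -0.37  0.49] rot [-0.02 -0.07  0.01]
goal [ 526.3 -134.9  152.1] slide cm [ 2.08 -0.67  0.71] rot [-0.02 -0.07  0.01]
goal [ 535.7 -138.   153.3] slide cm [ 3.02 -0.98  0.83] rot [-0.02 -0.07  0.01]
goal [ 542.4 -140.1  153.5] slide cm [ 3.68 -1.2   0.86] rot [-0.02 -0.07  0.01]
goal [ 545.2 -141.1  153.5] slide cm [ 3.97 -1.29  0.85] rot [-0.02 -0.07  0.01]
```

View pics/w6.png

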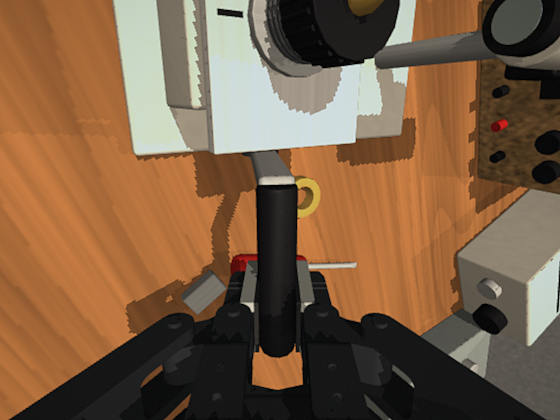

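```bash
python3 -m crank '[{"slide":[1.15,-0.37,0.49],"rotation":[0,0,0],"gripper":1.2},{"slide":[2.08,-0.67,0.71],"rotation":[0,0,0],"gripper":1.2},{"slide":[3.02,-0.98,0.83],"rotation":[0,0,0],"gripper":1.2},{"slide":[3.75,-1.22,0.86],"rotation":[0,0,0],"gripper":1.2},{"slide":[3.75,-1.22,0.86],"rotation":[0,0,0],"gripper":1.2},{"slide":[3.75,-1.22,0.86],"rotation":[0,0,0],"gripper":1.2}]';python3 - <<'E'
from tgt import *
s=bot.sense();print(s['moment'],np.round(s['joints'],1))
rel(1.57,0,30)
for n in ['wrist','top','scene']:
    c=calibration(n);p,d=camera(n)
    cv2.imwrite(f'pics/{n}7.png',p[:,:,::-1])
    vv,uu=np.mgrid[0:420,0:560];uv=np.c_[uu.ravel(),vv.ravel()]
    P=pts(n,d,c,uv);ok=d.ravel()>0;Q=P-O;q=np.c_[Q@X,Q@Y,Q[:,2]]
    k=ok&(abs(q[:,0])<45)&(q[:,1]>-60)&(q[:,1]<40)&(q[:,2]>92)&(q[:,2]<122)&(np.hypot(q[:,0],q[:,1])>32)
    print(n,k.sum(),np.percentile(q[k,2],[10,50,90]) if k.sum()>5 else '')
    col=p.reshape(-1,3).astype(int)
    k=ok&(abs(q[:,0])<40)&(q[:,1]>-145)&(q[:,1]<-65)&(q[:,2]>120)&(q[:,2]<185)&(col.max(1)<70)
    print(k.sum(),np.percentile(q[k],[2,50,98],axis=0).round(1).tolist() if k.sum()>5 else '')
E
```

```text
time_s: 13.78
ee_pos: [540.9, -139.4, 151.5]
orientation: [[0.831, -0.31, 0.462], [-0.271, -0.951, -0.151], [0.486, -0.0, -0.874]]
ft_force: [-8.7, 2.6, -2.3]
grip_width: 13.8
[0.63996372 2.46367347 0.03134052] [-23.5   5.8 -46.    9.3   2.6  85.3]
goal [ 542.4 -140.1  153.5] slide cm [ 0.15 -0.07  0.21] rot [-0.04 -0.11  0.01]
wrist 16236 [110.04558931 110.95292382 111.79099687]
8877 [[-37.0, -135.4, 155.0], [-6.8, -104.4, 175.7], [14.8, -66.2, 184.1]]
top 1849 [110.81336872 112.43468783 114.06622446]
320 [[-17.9, -112.4, 159.9], [-4.5, -93.0, 177.0], [15.5, -67.2, 183.1]]
scene 537 [109.21740702 111.85901616 112.96527171]
233 [[-29.0, -122.0, 151.1], [1.0, -105.0, 175.2], [20.2, -66.9, 184.8]]
```

View pics/wrist7.png

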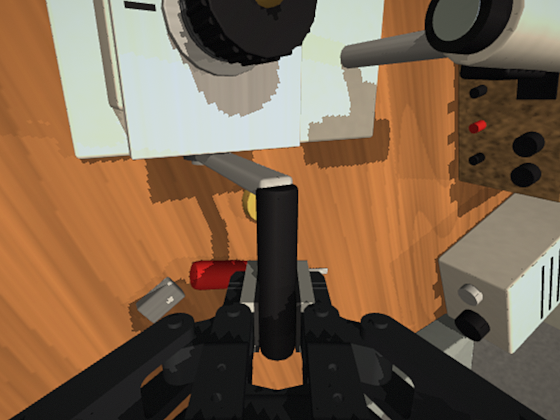

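View pics/scene7.png

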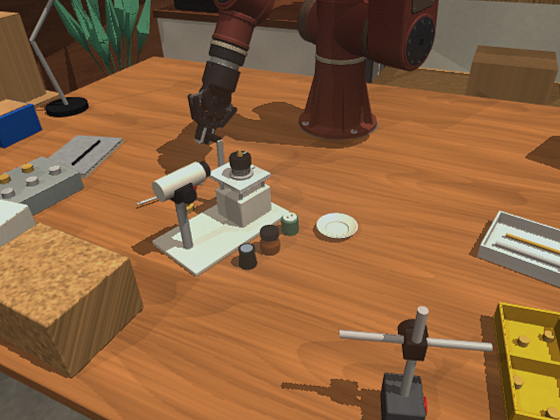

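Run:
```python
from tgt import *
for n in ['wrist','top','scene']:
    c=calibration(n);p,d=camera(n)
    vv,uu=np.mgrid[0:420,0:560];uv=np.c_[uu.ravel(),vv.ravel()]
    P=pts(n,d,c,uv);ok=d.ravel()>0;Q=P-O;q=np.c_[Q@X,Q@Y,Q[:,2]];col=p.reshape(-1,3).astype(int)
    k=ok&(abs(q[:,0])<40)&(q[:,1]>-100)&(q[:,1]<-74)&(q[:,2]>145)&(q[:,2]<185)&(col.max(1)<90)
    a=q[k]
    if len(a)<6: continue
    f=np.linalg.lstsq(np.c_[2*a[:,0],2*a[:,2],np.ones(len(a))],a[:,0]**2+a[:,2]**2,rcond=None)[0]
    print(n,len(a),np.percentile(a,[1,50,99],axis=0).round(1).tolist(),'circ',f[:2],np.sqrt(f[2]+f[0]**2+f[1]**2),'theta',np.arctan2(f[1]-70,-f[0]))
s=bot.sense();print(s['ft_force'],s['time_s'])
```

```text
wrist 2560 [[-10.4, -99.7, 167.5], [-5.9, -86.4, 175.5], [4.2, -74.2, 177.6]] circ [ -2.49903775 169.61089517] 7.317328622420446 theta 1.5457135922757028
top 155 [[-9.9, -99.7, 170.4], [-4.0, -86.8, 177.2], [3.9, -74.4, 180.2]] circ [ -2.67322871 172.9535737 ] 6.1806501969742635 theta 1.5448367792790707
scene 60 [[-7.2, -99.4, 164.5], [2.6, -87.3, 175.0], [5.4, -74.2, 178.5]] circ [ -2.25625353 170.87696952] 6.824494933940063 theta 1.548433666399444
[-8.98775716  2.71467047 -1.52504682] 14.075
```

```bash
python3 -m crank '[{"slide":[0.25,-0.08,0.2],"rotation":[0,0,0],"gripper":1.2},{"slide":[0.25,-0.08,0.2],"rotation":[0,0,0],"gripper":1.2},{"slide":[0.25,-0.08,0.2],"rotation":[0,0,0],"gripper":1.2},{"slide":[0.25,-0.08,0.2],"rotation":[0,0,0],"gripper":1.2},{"slide":[0.25,-0.08,0.2],"rotation":[0,0,0],"gripper":1.2}]'
python3 - <<'E'
from tgt import *
for n in ['wrist','top']:
    c=calibration(n);p,d=camera(n)
    vv,uu=np.mgrid[0:420,0:560];uv=np.c_[uu.ravel(),vv.ravel()]
    P=pts(n,d,c,uv);ok=d.ravel()>0;Q=P-O;q=np.c_[Q@X,Q@Y,Q[:,2]];col=p.reshape(-1,3).astype(int)
    k=ok&(abs(q[:,0])<40)&(q[:,1]>-100)&(q[:,1]<-74)&(q[:,2]>145)&(q[:,2]<185)&(col.max(1)<90)
    a=q[k];f=np.linalg.lstsq(np.c_[2*a[:,0],2*a[:,2],np.ones(len(a))],a[:,0]**2+a[:,2]**2,rcond=None)[0]
    print(n,'theta',np.arctan2(f[1]-70,-f[0]))
    k=ok&(abs(q[:,0])<45)&(q[:,1]>-60)&(q[:,1]<40)&(q[:,2]>92)&(q[:,2]<122)&(np.hypot(q[:,0],q[:,1])>32);print('stage',np.median(q[k,2]))
    r=np.hypot(q[:,0],q[:,1]);k=ok&(q[:,2]>150)&(q[:,2]<166)&(r>8)&(r<20)&(col.min(1)>120);m=q[k]
    if k.sum(): print('line',k.sum(),m.mean(0).round(1),np.degrees(np.arctan2(m[:,1].mean(),m[:,0].mean())))
s=bot.sense();print(s['ft_force'],np.round(s['dq'],2))
cv2.imwrite('pics/t8.png',cv2.resize(p[110:340,220:480],None,fx=3,fy=2.6)[:,:,::-1])
E
```

```text
time_s: 14.7
ee_pos: [540.5, -139.4, 151.4]
orientation: [[0.833, -0.311, 0.457], [-0.273, -0.95, -0.149], [0.481, -0.0, -0.877]]
ft_force: [-8.8, 0.8, 0.3]
grip_width: 13.9
wrist theta 1.5436746130888983
stage 110.94311962205057
top theta 1.541286724602164
stage 112.42952496717294
line 13 [-14.6  -1.2 159. ] -175.49258146250673
[-7.23769821  0.93834913 -0.34039917] [-0.04  0.02 -0.04 -0.1  -0.07  0.04]
```

View pics/t8.png

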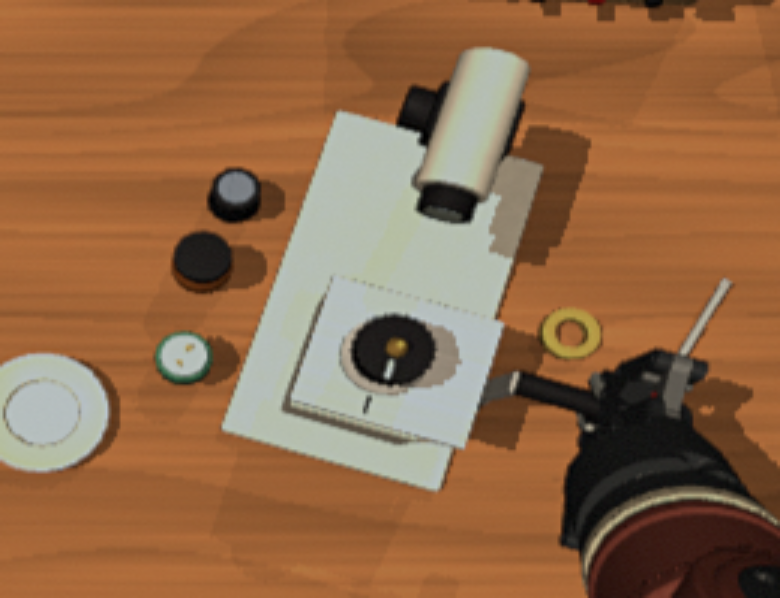

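Run:
```python
from tgt import *
n='top';c=calibration(n);p,d=camera(n)
vv,uu=np.mgrid[190:300,300:420];uv=np.c_[uu.ravel(),vv.ravel()]
P=pts(n,d,c,uv);col=p[uv[:,1],uv[:,0]].astype(int);Q=P-O;q=np.c_[Q@X,Q@Y,Q[:,2]];r=np.hypot(q[:,0],q[:,1])
k=(q[:,2]>154)&(q[:,2]<164)&(r<28)&(col.max(1)<160)
ctr=cv2.minEnclosingCircle(q[k,:2].astype(np.float32));cap=q[k,:2].mean(0);print(ctr,cap)
w=(q[:,2]>152)&(q[:,2]<166)&(r>7)&(r<20)&(col.min(1)>110);m=q[w]
print(w.sum(),m.mean(0))
for z in (ctr[0],cap): v=m.mean(0)[:2]-z;print(np.degrees(np.arctan2(v[1],v[0])))
vx,vy,_,_=cv2.fitLine(m[:,:2].astype(np.float32),cv2.DIST_L2,0,.01,.01).ravel();print('line dir',np.degrees(np.arctan2(vy,vx)))
b=(q[:,2]>105)&(q[:,2]<118)&(q[:,0]<-26)&(q[:,0]>-44)&(abs(q[:,1])<12)&(col.max(1)<110);print('stage mark',b.sum(),q[b].mean(0))
```

```text
((0.598653256893158, -0.8357612490653992), 23.014617919921875) [ 0.19943189 -0.70229892]
15 [-14.50747257  -1.1116168  159.44444524]
-178.95382823233535
-178.40577367087582
line dir 6.4107027
stage mark 8 [-34.10211949  -0.9325031  113.10342934]
```

```bash
python3 -c "
from workcell import order,bot
print(order.job_done());s=bot.sense();print(s['time_s'],s['ft_force'],s['ee_pos'])"
```

```text
the job is handed in; nothing more can be done
None
the job is handed in; nothing more can be done
```

I screwed the cap fully home, then swung the lever upright. I handed the job in with the lever still gripped, at about 15 s on the robot's clock. The interface gives no verdict, so I can't say whether it passed.

- **Cap:** I turned it clockwise about 103°, until the twisting moment rose to 1.1 N m at the stop. In the last top view its white line is about 1 to 2° (0.03 rad) from home and in line with the stage mark. Two rougher estimates from few pixels gave 4.5° and 6.4°, still under the 6.9° limit. I put the difference down to pixel noise and an off-centre reference.
- **Lever and stage:** The lever measures about 1.54 rad in both the wrist and top cameras. The top camera puts the stage about 14 mm up (98.5 to 112.4 mm); the wrist camera reads its surface at 110.9 mm, which is only about 12.4 mm. The wrist camera also reads the cap about 1 mm low, and the lever angle itself implies about 14 mm of lift, so I trusted the top view.
- **Hold:** The last force reading was about 7 N at the wrist with the joints almost still. That is the whole force on the tool, so the 1.5 N needed on the lever was not measured separately.
- **Loose things:** In the last top view all seven are where they were at the start and upright; I judged this by eye. The gripper hides part of the driver and the gauge block in that view, but the wrist picture taken just before shows both.
- **Change on the way:** My first approach to the handle, tilted 45°, ran the elbow joint up to its range limit, so I used a 30° tilt instead. The joint readings there (-74.5°) were rounded and sat right at the limit of -74.48°, and I didn't check further whether it was passed.

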